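# Preset the iris of a fume-extraction inlet and clamp it

### The job

This fume-extraction inlet has to leave the bench preset at three-quarters open. Swing the clamp lever on its right side to release the iris ring, push the ring's upright lever handle round until the pointer stands at the fourth of the five long scale marks, counted from the shut end (the end with the solid dot), and then push the clamp lever fully back so that the setting stays. Only push, gently, with the fingertips or the outside of the fingers: grip and lift nothing, and leave the other things on the box and the bench where they are.

Things in the scene. Friction and masses are not known exactly. Their poses are not given: they have to be found in the camera images.
- inlet: Fixed grey metal inlet box, 240 x 240 x 66 mm high, with a 228 mm round aluminium flange on top (to z = 0.069) that carries an iris shutter of 100 mm throat. Origin at the centre of the underside; its front (own -x) faces the robot, own +y is its left side, z up. A hose stub sticks out low on the right side, behind the clamp (to 161 mm from the centre, below z = 0.06). Three low clips (to z = 0.088) hold the ring at back and left.
- ring (a joint): Angle of the dark steel setting ring (148 mm across): 0 = pointer at the first long mark (shut), 0.4 = second, 0.8 = third (straight to the box's front), 1.2 = fourth, 1.6 = fifth, the end stop. Grows anticlockwise seen from above: the lever goes from the robot's left to its right. Stays where it is left; takes about 3 N at the handle with the clamp released; held fast by friction when clamped.
- ring_axis (a point): Point on the vertical axis of the iris and ring, at the height of the flange's top (z = 0.069); fixed to the box
- lever_handle (a point): Centre of the upright black lever handle on the ring, a round pin 12 to 13 mm across standing from z = 0.086 to z = 0.120; 80 mm from the iris axis, in line with the pointer. Below it is a 14 mm wide steel arm, top at z = 0.086
- pointer_tip (a point): Tip of the triangular pointer of the ring, 97.5 mm from the iris axis, 4 mm above the flange; turns with the ring and points outward at the scale
- set_mark (a point): Inner end of the fourth long mark, the one to set, on the flange's top; fixed to the box. Scale: on the front of the flange, 99 to 111 mm from the iris axis, five long black marks 0.4 rad apart with a short one half-way between neighbours; a solid dot beyond the first, shut end (robot's left), a small open ring beyond the last, open end (robot's right)
- clamp (a joint): Angle of the black clamp lever on the right side of the box about its vertical post: 0 = clamped (lever end away from the robot, against its stop), 1.0 = fully released (lever end towards the robot, against its stop). It stays where it is left; about 3 N at its end moves it, a little more onto the clamped stop. The ring is gripped below about 0.3 and free above about 0.45.
- clamp_pivot (a point): Point on the vertical axis of the clamp lever, 104 mm to the right of the iris axis (own -y of the box), fixed to the box
- clamp_end (a point): Middle of the thick end of the clamp lever, 55 mm from its pivot, 112 mm above the bench; the end is a rounded bar 15 mm thick (z 0.10 to 0.12 here) that rises outward, reaches 64 mm from the pivot and overhangs the right edge of the box by about 40 mm
- bearing: loose ball bearing, steel, 22 mm across and 9 mm high, lying on the box top at its far left corner; origin at the centre of its underside; must stay where it is
- seal: loose white shouldered seal ring, 25 mm across and 12 mm high, lying on the box top at its far right corner; origin at the centre of its underside; must stay where it is
- board: loose green control board, 60 x 85 x 22 mm, on the bench to the left; origin at the centre of its underside; must stay where it is
- pliers: loose pliers with red handles, 155 x 85 x 13 mm, on the bench right of the box; origin at the centre of the underside; must stay where it is
- tape: loose roll of black electrical tape lying flat, 64 mm across and 19 mm high, on the bench to the right of the box's near right corner; origin at the centre of its underside; must stay where it is
- driver: loose screwdriver with a yellow handle, 174 x 29 x 26 mm, on the thin layout board to the left of the box; origin at the centre of its underside; must stay where it is
- motor: loose small DC motor, 37 x 71 x 27 mm, on the bench to the left; origin at the centre of its underside; must stay where it is

How it is judged:
By the outcome, as a careful person would: the job done as asked, in the order asked, and still so for the second after the job is handed in, with the robot touching nothing.
It also fails if it takes over 69 s, if anything falls off the work surface, if the arm or the gripper's body presses on something with over 40 N, if the wrist force passes 120 N, or if a joint passes its speed limit or range.

### The arm

A 7-joint arm with a two-finger parallel gripper is mounted at the origin on a cart in front of the work surface, level with it; the furniture and walls round the work are solid. World frame = base frame: x ahead of the robot, y to its left, z up, the work surface at z = 0. Lengths are in m, angles in rad, forces in N, time in s.
With the tool pointing down it reaches from about 0.425 to 0.925 m from the base axis. Payload 6.8 kg.
Tool frame: the origin (TCP) lies at the very end of the fingers, on their centre line; the grasp point (between the pads) lies 19 mm behind it; z points along the fingers, y is the line along which they close (so a half turn about z gives the same grasp; the last joint's range is limited). The gripper opens to 85 mm and grips with 20 to 120 N. Pads are 22 mm wide; open, the fingers measure 114 mm over their backs; the gripper's body (76 mm by 85 mm) begins 54 mm behind the grasp point. The pads swing forward as they close: fully open they stand 13 mm farther back than shut.
Start: joints at [-1.25, 0.477, 0.022, 1.555, -0.011, 1.109, -0.083], TCP at [0.281, 0.614, 0.231] pointing down, gripper open.
Joint ranges: [-2.96, 2.96], [-0.34, 2.1], [-1.41, 1.46], [0.24, 2.44], [-1.37, 4.51], [0.17, 1.92], [-2.96, 2.96]. Speed limits (rad/s): [2.39, 2.39, 3.14, 3.14, 3.14, 3.14, 3.14].

### API

Orientations are given as a unit quaternion [w, x, y, z].
In Python, from station import telemetry, viewer, job, search_frame, cut_out gives the robot as it stands. The module is installed in compiled form; this text tells all that it offers.
- The arm moves only by the shell command python3 -m crank 'ROWS' [FORCE]. ROWS is JSON, a list of rows, each an object with "delta_rot": the turn, a rotation vector about the tool's x, y, z in degrees, a list of three; "xyz": the shift along the tool's x, y, z in m, a list of three; "fingers": the gripper command: -1 is fully open, 1 is shut, values between are in proportion. In form: [{"delta_rot": [ax, ay, az], "xyz": [dx, dy, dz], "fingers": fingers}, ...]. A call has 1 to 10 rows; each row is the pose to reach, as a shift and turn from the pose commanded when the call began, along the tool's axes at that moment; what a row does not reach only later rows make up. A row lasts 1/10 s, in which the tool goes at most 50 mm and 8.59 degrees, less where a joint would pass 70% of its speed; a pose out of reach is approached as far as the arm can. A call with a gripper value outside its range is refused whole. The fingers move at their own pace and stop on an object; FORCE is the grip in N (left out, the last holds). Time passes only in rows, so rows that repeat a pose let the fingers close. It gives the time, the measured TCP pose, the force, the opening and the grip force at its end, in the units of the state.
- telemetry.get_obs(): the state, without advancing time (a new reading comes with each control period).
- viewer.read_camera(name): name is "scene" or "top" or "wrist"; returns a dict with "img" (420x560x3 uint8, red, green, blue), "fx", "fy", "cx", "cy" (pixels), "k1" (the pictures are not rectified: a ray, as slopes to the right and down, at radius r is drawn at 1 + k1 r^2 times it, then the intrinsics apply), "origin" and "rotation" of the camera in the world. Camera axes: x right, y up, looking along -z (the intrinsics and any distortion apply to the point x, -y, -z); pixel columns grow to the right and rows downward; lengths in m; the calibration is good to about 2 mm. A picture is of the moment at which its call begins. There is no depth.
- job.hand_in(): hands the job in; it is judged then, once.
Trained networks look in the newest picture that a camera, given by its name, has taken for a name from the list of things; names that differ only in an ending like _2 or _b are one class to them, and where a whole thing is asked for, a point or a joint stands for the part that bears it (a point fixed in the world has none). Each returns a list of dicts, best first, with "score" (0 to 1); they miss things now and then, are a little off and sometimes report something else, mostly with a low value. They report only what shows in the picture. A call takes as long as a camera call.
- search_frame(camera, thing): "pixel" ([column, row] in pixels, amid what is visible of it).
- cut_out(camera, thing): "pixels" (420x560 bool, what is visible of it) and "pixel" ([column, row] in pixels, amid what is visible of it).
The state is a dict: "t": time; "q": joint angles; "joint_vel": joint speeds; "joint_torque": joint torques, N m; "eef_pos": TCP position; "tool_rot": TCP orientation; "contact_force": force on the tool from outside, world axes, zero at the start; "torque": the same for the moment, N m; "gripper_width": opening from 0.0 (shut) to 1.0 (fully open); "grasp_force": force on a finger pad.
Only numpy, scipy, OpenCV 4.12 (cv2) and the standard library are available. Lean on these libraries where they do the work, as an engineer would, in place of code of your own. Each camera call takes 0.05 s, during which the arm holds its last target. There are 200 camera calls.

## Working session

There is one attempt and no reset: what is moved stays moved. The work goes in short steps, Python scripts to look and compute and a shell command to move; the robot and the scene stay as the last step left them, time stands still between calls to the robot, and variables do not carry over. Pictures are saved under pics/ and viewed, at most 10 in all, crops included, and the job is handed in when it is done.

```bash
mkdir -p pics; cat > h.py <<'E'
import numpy as np, cv2
from station import telemetry, viewer, job, search_frame, cut_out
def cam(n,save=None):
    c=viewer.read_camera(n)
    if save: cv2.imwrite('pics/'+save,c['img'][:,:,::-1])
    return c
def ray(c,p):
    u=np.array([(p[0]-c['cx'])/c['fx'],(p[1]-c['cy'])/c['fy']]);s=u.copy()
    for _ in range(20): s=u/(1+c['k1']*(s@s))
    return np.array(c['rotation'])@np.array([s[0],-s[1],-1.])
def onz(c,p,z):
    d=ray(c,p);o=np.array(c['origin']);return o+d*(z-o[2])/d[2]
def proj(c,P):
    v=np.array(c['rotation']).T@(np.array(P)-c['origin']);s=np.array([v[0],-v[1]])/-v[2]
    s=s*(1+c['k1']*(s@s));return np.array([s[0]*c['fx']+c['cx'],s[1]*c['fy']+c['cy']])
E
python3 - <<'E'
from h import *
Z=dict(ring_axis=.069,lever_handle=.12,pointer_tip=.073,set_mark=.069,clamp_pivot=.1,clamp_end=.12,bearing=.075,seal=.075,tape=.019,pliers=.01,inlet=.066)
for n in ['scene','top']:
    c=cam(n,n+'0.png');print(n,c['origin'])
    for k,z in Z.items():
        r=search_frame(n,k)
        for d in r[:2]: print(k,round(d['score'],2),np.round(d['pixel']),np.round(onz(c,d['pixel'],z),4))
o=telemetry.get_obs();print(o)
E
```

```text
scene [-0.57463237 -0.68755819  0.86387746]Traceback (most recent call last):
  File "<stdin>", line 7, in <module>
  File "h.py", line 12, in onz
    d=ray(c,p);o=np.array(c['origin']);return o+d*(z-o[2])/d[2]
  File "h.py", line 10, in ray
    return np.array(c['rotation'])@np.array([s[0],-s[1],-1.])
           ~~~~~~~~~~~~~~~~~~~~~~~^~~~~~~~~~~~~~~~~~~~~~~~~~~
ValueError: matmul: Input operand 1 has a mismatch in its core dimension 0, with gufunc signature (n?,k),(k,m?)->(n?,m?) (size 3 is different from 4)
```

Rotation is a quaternion.

```bash
cat > fix.py <<'E'
s=open('h.py').read()
s=s.replace("np.array(c['rotation'])","Rm(c)").replace("def cam","from scipy.spatial.transform import Rotation as Ro\ndef Rm(c): q=c['rotation'];return Ro.from_quat([q[1],q[2],q[3],q[0]]).as_matrix()\ndef cam")
open('h.py','w').write(s)
E
python3 fix.py
python3 - <<'E'
from h import *
Z=dict(ring_axis=.069,lever_handle=.12,pointer_tip=.073,set_mark=.069,clamp_pivot=.1,clamp_end=.12,bearing=.075,seal=.075,tape=.019,pliers=.01,inlet=.066)
for n in ['scene','top']:
    c=cam(n,n+'0.png');print(n,c['origin'])
    for k,z in Z.items():
        r=search_frame(n,k)
        for d in r[:2]: print(k,round(d['score'],2),np.round(d['pixel']),np.round(onz(c,d['pixel'],z),4))
o=telemetry.get_obs();print(o)
E
```

```text
scene [-0.57463237 -0.68755819  0.86387746]
ring_axis 0.78 [308. 232.] [ 0.4787 -0.2037  0.069 ]
ring_axis 0.31 [288. 195.] [ 0.6315 -0.0652  0.069 ]
pointer_tip 0.77 [303. 222.] [ 0.5127 -0.1726  0.073 ]
set_mark 0.61 [305. 229.] [ 0.4909 -0.1895  0.069 ]
clamp_pivot 0.91 [306. 231.] [ 0.4425 -0.214   0.1   ]
clamp_pivot 0.43 [287. 193.] [ 0.5939 -0.0813  0.1   ]
clamp_end 0.49 [344. 214.] [ 0.5311 -0.2852  0.12  ]
bearing 0.59 [305. 230.] [ 0.4796 -0.1943  0.075 ]
bearing 0.42 [285. 195.] [ 0.6196 -0.0629  0.075 ]
tape 0.79 [360. 308.] [ 0.3169 -0.417   0.019 ]
pliers 0.59 [416. 267.] [ 0.539  -0.4885  0.01  ]
inlet 0.63 [307. 230.] [ 0.4919 -0.1946  0.066 ]
top [ 0.27523078 -0.09863557  1.13720625]
ring_axis 0.85 [310. 207.] [ 0.5292 -0.1631  0.069 ]
ring_axis 0.52 [308. 226.] [ 0.4781 -0.1552  0.069 ]
lever_handle 0.96 [315. 225.] [ 0.4716 -0.1701  0.12  ]
lever_handle 0.24 [331. 162.] [ 0.6362 -0.2155  0.12  ]
pointer_tip 0.94 [308. 224.] [ 0.4844 -0.1546  0.073 ]
pointer_tip 0.71 [211. 282.] [0.3375 0.089  0.073 ]
set_mark 0.75 [314. 208.] [ 0.5279 -0.1712  0.069 ]
clamp_pivot 
[... 407 characters left out ...]
rray([-1.25010885,  0.47697178,  0.02239686,  1.55535963, -0.01151424,
        1.10931868, -0.08307301]), 'joint_vel': array([-0.00035691,  0.00076784, -0.00033856,  0.00142292, -0.00055236,
        0.00051994, -0.00088988]), 'joint_torque': array([-1.25848014e-04, -5.96322656e+01,  1.60594314e+00, -2.81543845e+01,
        1.24043567e-02,  1.57789338e-03, -2.34668967e-06]), 'eef_pos': array([0.28064413, 0.61392879, 0.23134386]), 'tool_rot': array([-9.51815576e-06,  2.12753739e-01,  9.77105851e-01,  3.71342951e-05]), 'contact_force': array([ 0.06486175,  0.25319447, -0.58158665]), 'torque': array([-0.00459544, -0.00409181,  0.05356581]), 'grasp_force': 0.0, 'gripper_width': 1.002926162812514}
```

View pics/top0.png

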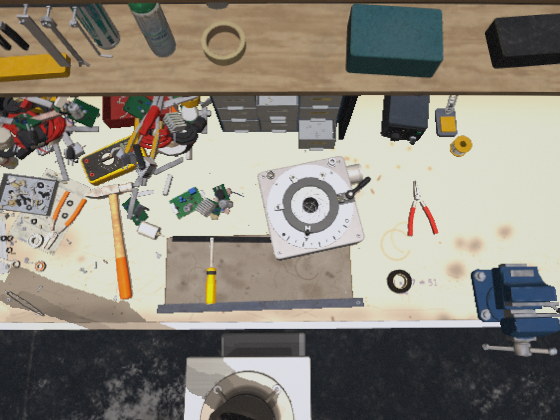

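View pics/scene0.png

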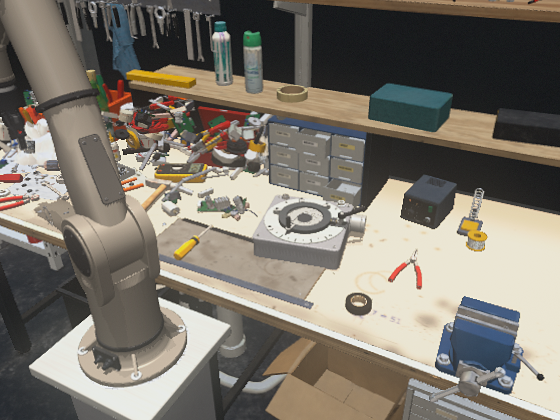

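```bash
python3 - <<'E'
from h import *
i=cv2.imread('pics/top0.png')[145:270,250:385]
cv2.imwrite('pics/crop.png',cv2.resize(i,None,fx=4.8,fy=4.8,interpolation=cv2.INTER_CUBIC)[:600,:800])
c=cam('wrist','w0.png');print(c['origin'],Rm(c))
c=cam('top')
for p in [(257,175),(344,157),(365,240),(277,260)]: print(onz(c,p,.066))
E
```

```text
[0.2072509  0.6477406  0.37305428] [[ 4.15819426e-01 -8.62474559e-01 -2.88499291e-01]
 [ 9.09446750e-01  3.94027755e-01  1.32848548e-01]
 [-9.01765154e-04 -3.17615750e-01  9.48219079e-01]]
[ 0.61891178 -0.02195802  0.066     ]
[ 0.66898388 -0.25685129  0.066     ]
[ 0.44186319 -0.30296966  0.066     ]
[ 0.39155014 -0.07553488  0.066     ]
```

View pics/crop.png

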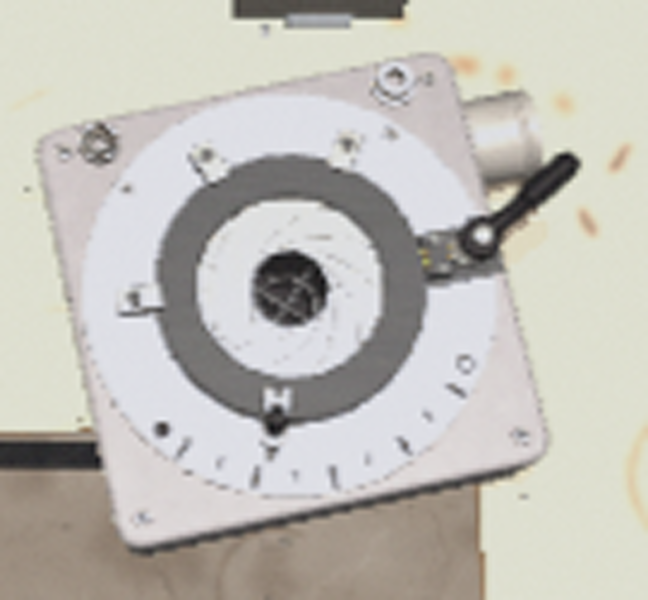

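The top crop shows the box yawed about 0.21 rad with its centre near (0.530, -0.164). The pointer, at crop (272,452), is just past the second mark (255,478). The clamp lever runs from (483,238) to (570,160), so it's clamped. Next I move over with the tool aligned to the world axes and the fingers shut.

```bash
python3 -m crank '[{"delta_rot":[0,0,-24.57],"xyz":[-0.313,-0.202,-0.05],"fingers":1},{"delta_rot":[0,0,-24.57],"xyz":[-0.313,-0.202,-0.05],"fingers":1},{"delta_rot":[0,0,-24.57],"xyz":[-0.313,-0.202,-0.05],"fingers":1},{"delta_rot":[0,0,-24.57],"xyz":[-0.313,-0.202,-0.05],"fingers":1},{"delta_rot":[0,0,-24.57],"xyz":[-0.313,-0.202,-0.05],"fingers":1},{"delta_rot":[0,0,-24.57],"xyz":[-0.313,-0.202,-0.05],"fingers":1},{"delta_rot":[0,0,-24.57],"xyz":[-0.313,-0.202,-0.05],"fingers":1},{"delta_rot":[0,0,-24.57],"xyz":[-0.313,-0.202,-0.05],"fingers":1},{"delta_rot":[0,0,-24.57],"xyz":[-0.313,-0.202,-0.05],"fingers":1},{"delta_rot":[0,0,-24.57],"xyz":[-0.313,-0.202,-0.05],"fingers":1}]' 30
python3 -m crank '[{"delta_rot":[0,0,0],"xyz":[-0.04,-0.35,0],"fingers":1},{"delta_rot":[0,0,0],"xyz":[-0.04,-0.35,0],"fingers":1},{"delta_rot":[0,0,0],"xyz":[-0.04,-0.35,0],"fingers":1},{"delta_rot":[0,0,0],"xyz":[-0.04,-0.35,0],"fingers":1},{"delta_rot":[0,0,0],"xyz":[-0.04,-0.35,0],"fingers":1},{"delta_rot":[0,0,0],"xyz":[-0.04,-0.35,0],"fingers":1},{"delta_rot":[0,0,0],"xyz":[-0.04,-0.35,0],"fingers":1},{"delta_rot":[0,0,0],"xyz":[-0.04,-0.35,0],"fingers":1},{"delta_rot":[0,0,0],"xyz":[-0.04,-0.35,0],"fingers":1},{"delta_rot":[0,0,0],"xyz":[-0.04,-0.35,0],"fingers":1}]'
python3 - <<'E'
from h import *
c=cam('wrist','w1.png');print(c['origin'])
for k,z in dict(ring_axis=.069,lever_handle=.12,pointer_tip=.073,set_mark=.069,clamp_pivot=.1,clamp_end=.115,seal=.07,bearing=.07).items():
    for d in search_frame('wrist',k)[:2]: print(k,round(d['score'],2),np.round(d['pixel']),np.round(onz(c,d['pixel'],z),4))
E
```

```text
t: 2.4
eef_pos: [0.4814, 0.2999, 0.2815]
tool_rot: [0.0, 0.001, 1.0, 0.0]
contact_force: [-0.4, 0.8, -0.6]
gripper_width: -0.003
grasp_force: 0.0
t: 3.4
eef_pos: [0.5214, -0.0472, 0.281]
tool_rot: [-0.0, -0.002, 1.0, 0.0]
contact_force: [-0.6, 1.0, 0.0]
gripper_width: -0.0
grasp_force: 0.0
[ 0.44069431 -0.0477736   0.42279096]
ring_axis 0.68 [186. 184.] [ 0.521  -0.1661  0.069 ]
lever_handle 0.89 [196. 154.] [ 0.4785 -0.1352  0.12  ]
pointer_tip 0.59 [195. 161.] [ 0.4921 -0.1505  0.073 ]
set_mark 0.84 [187. 187.] [ 0.5245 -0.1643  0.069 ]
clamp_pivot 0.76 [188. 181.] [ 0.511  -0.1528  0.1   ]
clamp_pivot 0.26 [193. 157.] [ 0.4844 -0.145   0.1   ]
clamp_end 0.72 [ 90. 230.] [ 0.5635 -0.2662  0.115 ]
seal 0.69 [153. 280.] [ 0.6556 -0.225   0.07  ]
seal 0.32 [187. 182.] [ 0.5189 -0.1642  0.07  ]
bearing 0.63 [272. 252.] [ 0.6113 -0.0608  0.07  ]
bearing 0.17 [188. 181.] [ 0.5174 -0.1626  0.07  ]
```

View pics/w1.png

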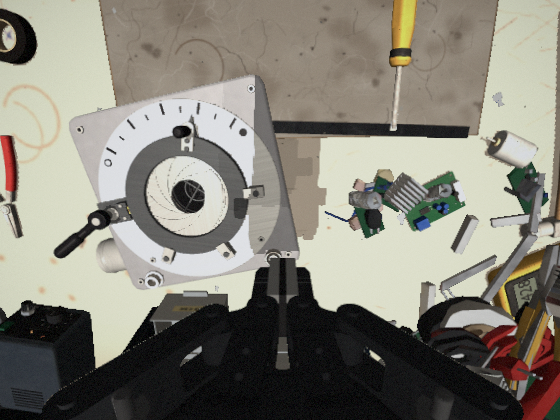

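The wrist picture shows the throat at (187,196), handle top near (181,131), clamp pivot (99,218) and lever end (63,250), with the dot at (243,131) and the open ring at (108,162).

```bash
python3 - <<'E'
from h import *
c=cam('wrist')
for n,p,z in [('throat',(187,196),.069),('dot',(243,131),.069),('open',(108,162),.069),('handletop',(181,129),.12),('pivot',(99,218),.105),('lend',(62,251),.115),('cornerFR',(73,120),.066),('cornerFL',(258,77),.066),('cornerBR',(138,288),.066)]: print(n,np.round(onz(c,p,z),4))
for k in ['lever_handle','clamp_end']:
    d=cut_out('wrist',k)[0]; m=d['pixels'].astype(np.uint8);print(k,d['score'],cv2.boundingRect(m))
E
```

```text
throat [ 0.5361 -0.1685  0.069 ]
dot [ 0.4581 -0.0955  0.069 ]
open [ 0.4933 -0.2611  0.069 ]
handletop [ 0.4534 -0.1507  0.12  ]
pivot [ 0.5526 -0.2623  0.105 ]
lend [ 0.5903 -0.3091  0.115 ]
cornerFR [ 0.444  -0.2966  0.066 ]
cornerFL [ 0.3999 -0.077   0.066 ]
cornerBR [ 0.6709 -0.2534  0.066 ]
lever_handle 0.91 (127, 120, 124, 134)Traceback (most recent call last):
  File "<stdin>", line 5, in <module>
IndexError: list index out of range
```

```bash
python3 -m crank '[{"delta_rot":[0,0,0],"xyz":[-0.04,-0.10,0],"fingers":1},{"delta_rot":[0,0,0],"xyz":[-0.092,-0.238,0],"fingers":1},{"delta_rot":[0,0,0],"xyz":[-0.092,-0.238,0],"fingers":1},{"delta_rot":[0,0,0],"xyz":[-0.092,-0.238,0],"fingers":1},{"delta_rot":[0,0,0],"xyz":[-0.092,-0.238,0],"fingers":1},{"delta_rot":[0,0,0],"xyz":[-0.092,-0.238,0],"fingers":1},{"delta_rot":[0,0,0],"xyz":[-0.092,-0.238,0],"fingers":1},{"delta_rot":[0,0,0],"xyz":[-0.092,-0.238,0.05],"fingers":1},{"delta_rot":[0,0,0],"xyz":[-0.092,-0.238,0.1],"fingers":1},{"delta_rot":[0,0,0],"xyz":[-0.092,-0.238,0.13],"fingers":1}]'
python3 -m crank '[{"delta_rot":[0,0,0],"xyz":[0,0,0.02],"fingers":1},{"delta_rot":[0,0,0],"xyz":[0,0,0.035],"fingers":1},{"delta_rot":[0,0,0],"xyz":[0,0,0.05],"fingers":1},{"delta_rot":[0,0,0],"xyz":[0,0,0.053],"fingers":1},{"delta_rot":[0,0,0],"xyz":[0,0,0.053],"fingers":1}]'
python3 - <<'E'
from h import *
cam('wrist','w2.png')
E
```

```text
t: 5.0
eef_pos: [0.6119, -0.2842, 0.1478]
tool_rot: [-0.002, -0.001, 1.0, 0.002]
contact_force: [-0.3, 0.9, -0.2]
gripper_width: -0.002
grasp_force: 0.0
t: 5.5
eef_pos: [0.6135, -0.2876, 0.0984]
tool_rot: [0.0, -0.0, 1.0, 0.0]
contact_force: [0.1, -0.0, -0.0]
gripper_width: 0.002
grasp_force: 0.0
```

View pics/w2.png

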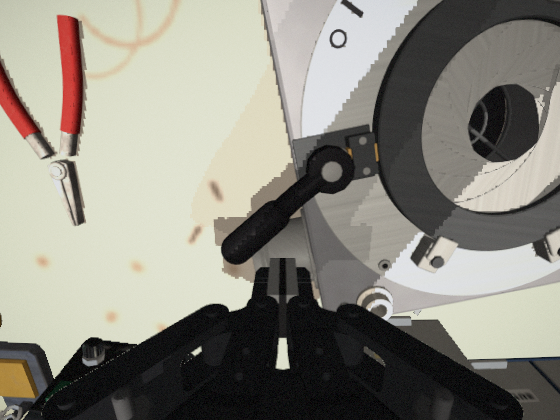

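The fingers stand just behind the lever end, at (283,270), with the lever at (230,250), clear of the seal and the stub. Next I push it towards the robot along its arc.

```bash
python3 -m crank '[{"delta_rot":[0,0,0],"xyz":[0.005,-0.002,0],"fingers":1},{"delta_rot":[0,0,0],"xyz":[0.010,-0.004,0],"fingers":1},{"delta_rot":[0,0,0],"xyz":[0.015,-0.007,0],"fingers":1},{"delta_rot":[0,0,0],"xyz":[0.020,-0.012,0],"fingers":1},{"delta_rot":[0,0,0],"xyz":[0.025,-0.017,0],"fingers":1},{"delta_rot":[0,0,0],"xyz":[0.030,-0.022,0],"fingers":1},{"delta_rot":[0,0,0],"xyz":[0.035,-0.025,0],"fingers":1},{"delta_rot":[0,0,0],"xyz":[0.040,-0.027,0],"fingers":1},{"delta_rot":[0,0,0],"xyz":[0.045,-0.029,0],"fingers":1},{"delta_rot":[0,0,0],"xyz":[0.049,-0.031,0],"fingers":1}]'
python3 -m crank '[{"delta_rot":[0,0,0],"xyz":[0.003,0,0],"fingers":1},{"delta_rot":[0,0,0],"xyz":[0.006,-0.001,0],"fingers":1},{"delta_rot":[0,0,0],"xyz":[0.006,-0.001,0],"fingers":1}]'
python3 - <<'E'
from h import *
cam('wrist','w3.png')
E
```

```text
t: 6.55
eef_pos: [0.5643, -0.3194, 0.0986]
tool_rot: [0.0, 0.0, 1.0, -0.0]
contact_force: [3.9, 0.4, 0.2]
gripper_width: 0.003
grasp_force: 1.7
t: 6.85
eef_pos: [0.5601, -0.3198, 0.0988]
tool_rot: [0.002, -0.0, 1.0, -0.0]
contact_force: [7.2, 1.1, -0.6]
gripper_width: 0.001
grasp_force: 3.3
```

View pics/w3.png

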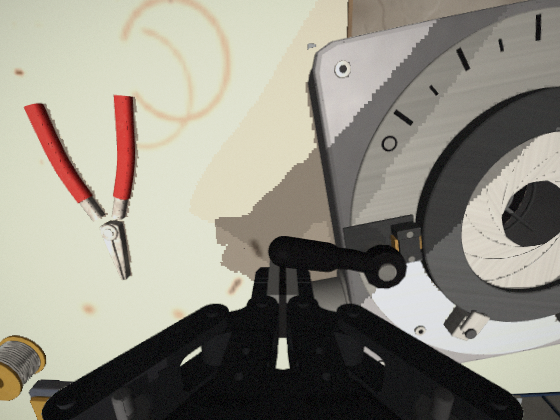

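The lever is now at its released stop: it lies from pivot (385,268) to end (285,250) and the force has risen to 7 N. I back off, go over to the left side of the handle and turn the tool 12.7° so the finger face squares with the push chord.

```bash
python3 -m crank '[{"delta_rot":[0,0,0],"xyz":[-0.02,0,0],"fingers":1},{"delta_rot":[0,0,0],"xyz":[-0.02,0,-0.04],"fingers":1},{"delta_rot":[0,0,0],"xyz":[-0.02,0,-0.07],"fingers":1},{"delta_rot":[0,0,-12.7],"xyz":[0.115,0.206,-0.07],"fingers":1},{"delta_rot":[0,0,-12.7],"xyz":[0.115,0.206,-0.07],"fingers":1},{"delta_rot":[0,0,-12.7],"xyz":[0.115,0.206,-0.07],"fingers":1},{"delta_rot":[0,0,-12.7],"xyz":[0.115,0.206,-0.07],"fingers":1},{"delta_rot":[0,0,-12.7],"xyz":[0.115,0.206,-0.07],"fingers":1},{"delta_rot":[0,0,-12.7],"xyz":[0.115,0.206,-0.07],"fingers":1},{"delta_rot":[0,0,-12.7],"xyz":[0.115,0.206,-0.07],"fingers":1}]'
python3 -m crank '[{"delta_rot":[0,0,0],"xyz":[0,0,0.0],"fingers":1},{"delta_rot":[0,0,0],"xyz":[0,0,0.03],"fingers":1},{"delta_rot":[0,0,0],"xyz":[0,0,0.05],"fingers":1},{"delta_rot":[0,0,0],"xyz":[0,0,0.065],"fingers":1},{"delta_rot":[0,0,0],"xyz":[0,0,0.071],"fingers":1},{"delta_rot":[0,0,0],"xyz":[0,0,0.071],"fingers":1}]'
python3 - <<'E'
from h import *
cam('wrist','w4.png')
c=cam('top','t4.png')
for k,z in dict(lever_handle=.12,clamp_end=.12).items():
    for d in search_frame('top',k)[:2]: print(k,round(d['score'],2),np.round(d['pixel']),np.round(onz(c,d['pixel'],z),4))
E
```

```text
t: 7.9
eef_pos: [0.442, -0.114, 0.1682]
tool_rot: [-0.001, -0.111, 0.994, -0.0]
contact_force: [-0.2, -1.0, -0.5]
gripper_width: -0.003
grasp_force: 0.0
t: 8.5
eef_pos: [0.4431, -0.115, 0.0966]
tool_rot: [-0.001, -0.11, 0.994, -0.0]
contact_force: [-0.6, 0.3, -0.3]
gripper_width: 0.003
grasp_force: 0.0
lever_handle 0.74 [327. 202.] [ 0.5295 -0.2016  0.12  ]
clamp_end 0.68 [359. 195.] [ 0.5476 -0.282   0.12  ]
```

View pics/w4.png

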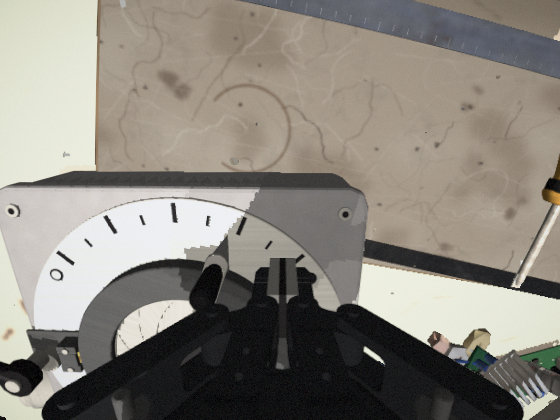

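The fingertips stand right of the pin, which is at (213,275). The long marks are at (300,260), (240,225), (173,212), (110,224) and (65,243), so the target is (110,224). I push in two stages.

```bash
python3 -m crank '[{"delta_rot":[0,0,0],"xyz":[0,-0.007,0],"fingers":1},{"delta_rot":[0,0,0],"xyz":[0,-0.014,0],"fingers":1},{"delta_rot":[0,0,0],"xyz":[0,-0.021,0],"fingers":1},{"delta_rot":[0,0,0],"xyz":[0,-0.028,0],"fingers":1},{"delta_rot":[0,0,0],"xyz":[0,-0.035,0],"fingers":1},{"delta_rot":[0,0,0],"xyz":[0,-0.042,0],"fingers":1},{"delta_rot":[0,0,0],"xyz":[0,-0.049,0],"fingers":1},{"delta_rot":[0,0,0],"xyz":[0,-0.056,0],"fingers":1},{"delta_rot":[0,0,0],"xyz":[0,-0.062,0],"fingers":1},{"delta_rot":[0,0,0],"xyz":[0,-0.067,0],"fingers":1}]'
python3 -m crank '[{"delta_rot":[0,0,0],"xyz":[0,-0.001,0],"fingers":1},{"delta_rot":[0,0,0],"xyz":[0,-0.001,0],"fingers":1}]'
python3 - <<'E'
from h import *
c=cam('wrist');i=c['img'][:,:,::-1]
cv2.imwrite('pics/w5.png',cv2.resize(i[170:400,80:380],None,fx=2.6,fy=2.6,interpolation=cv2.INTER_CUBIC))
E
```

```text
t: 9.7
eef_pos: [0.4583, -0.1797, 0.0972]
tool_rot: [0.0, -0.111, 0.994, 0.0]
contact_force: [0.2, 3.4, -2.2]
gripper_width: -0.002
grasp_force: 1.7
t: 9.9
eef_pos: [0.459, -0.1808, 0.0975]
tool_rot: [0.001, -0.111, 0.994, -0.0]
contact_force: [-0.7, 0.8, -0.8]
gripper_width: 0.004
grasp_force: 0.4
```

View pics/w5.png

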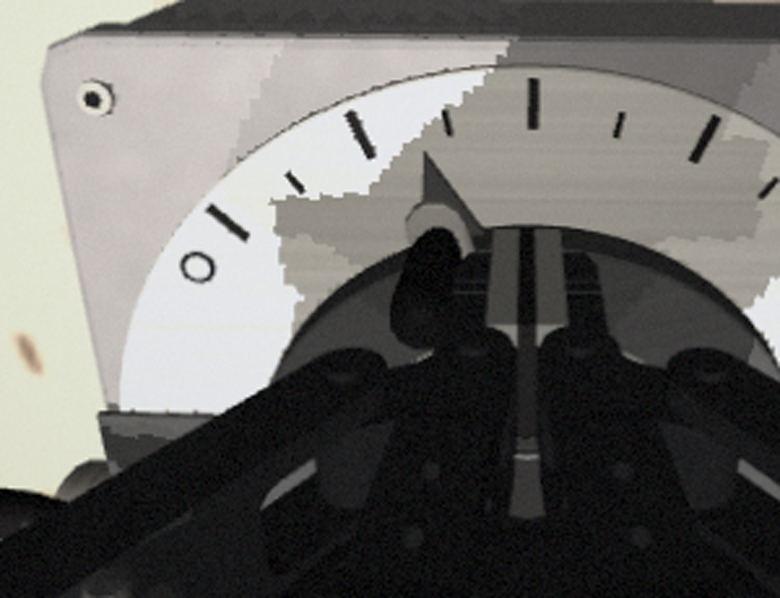

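The pointer tip is at crop (425,152), between the short mark (447,123) and the fourth long mark, whose inner end is at (372,157). I'll compute its angle from the marks.

```bash
cat > ang.py <<'E'
from h import *
from scipy.optimize import least_squares
def ang(c,marks,tip):   # marks: (px,angle,radius)
    W=np.array([onz(c,p,.069)[:2] for p,_,_ in marks]);a=np.array([m[1] for m in marks]);r=np.array([m[2] for m in marks])
    f=lambda v:(v[:2]+np.c_[np.cos(np.pi+v[2]+a-.8),np.sin(np.pi+v[2]+a-.8)]*r[:,None]*v[3]-W).ravel()
    s=least_squares(f,[.53,-.166,.21,1.]);v=s.x
    t=onz(c,tip,.073)[:2]-v[:2]
    A=(np.arctan2(t[1],t[0])-np.pi-v[2]+.8+np.pi)%(2*np.pi)-np.pi
    print('fit',np.round(v,4),'rms mm',1e3*np.sqrt(np.mean(s.fun**2)),'ring',A,'radius',np.hypot(*t));return v,A
E
python3 - <<'E'
from ang import *
c=cam('wrist');cv=lambda p:((p[0]+.5)/2.6-.5+80,(p[1]+.5)/2.6-.5+170)
M=[((372,157),1.2,.099),((350,112),1.2,.111),((533,129),.8,.099),((533,78),.8,.111),((697,160),.4,.099),((717,117),.4,.111),((245,239),1.6,.099),((209,207),1.6,.111)]
v,A=ang(c,[(cv(p),a,r) for p,a,r in M],cv((425,152)))
th=np.pi+v[2]+1.2-.8;th0=th-1.2+A
h=lambda t:v[:2]+.08*np.array([np.cos(t),np.sin(t)])
print(h(th0),h(th),(h(th)-h(th0))@[-.22,.976],(h(th)-h(th0))@[-.976,-.22])
E
```

```text
fit [ 0.5359 -0.1634  0.2108  1.0021] rms mm 0.24996818714249788 ring 1.061260237390199 radius 0.09768370016835913
[ 0.46460038 -0.19974208] [ 0.47031617 -0.20924598] -0.010533281361592588 -0.0034877449672708603
```

```bash
python3 -m crank '[{"delta_rot":[0,0,0],"xyz":[0,-0.003,0],"fingers":1},{"delta_rot":[0,0,0],"xyz":[-0.001,-0.006,0],"fingers":1},{"delta_rot":[0,0,0],"xyz":[-0.002,-0.008,0],"fingers":1},{"delta_rot":[0,0,0],"xyz":[-0.002,-0.0095,0],"fingers":1},{"delta_rot":[0,0,0],"xyz":[-0.002,-0.0095,0],"fingers":1},{"delta_rot":[0,0,0],"xyz":[-0.002,-0.0095,0],"fingers":1}]'
python3 - <<'E'
from h import *
c=cam('wrist');i=c['img'][:,:,::-1]
cv2.imwrite('pics/w6.png',cv2.resize(i[170:320,80:380],None,fx=2.6,fy=2.6,interpolation=cv2.INTER_CUBIC))
E
```

```text
t: 10.6
eef_pos: [0.4626, -0.1893, 0.0973]
tool_rot: [0.0, -0.111, 0.994, -0.0]
contact_force: [0.8, 2.1, -0.2]
gripper_width: 0.0
grasp_force: 0.9
```

View pics/w6.png

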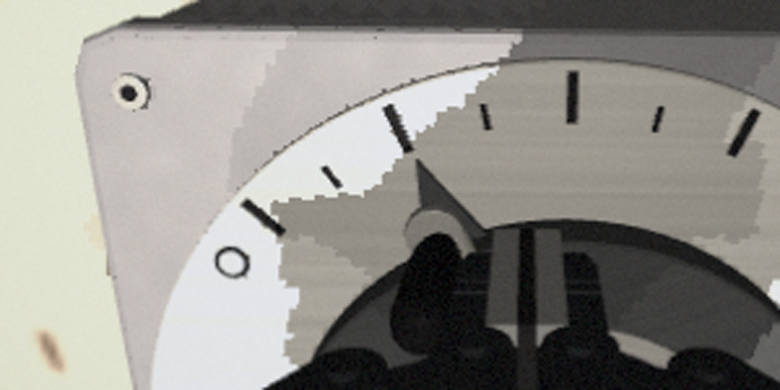

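The pointer tip is at crop (418,160), close to the inner end of the fourth mark at (408,151).

```bash
python3 - <<'E'
from ang import *
c=cam('wrist');cv=lambda p:((p[0]+.5)/2.6-.5+80,(p[1]+.5)/2.6-.5+170)
M=[((408,151),1.2,.099),((389,105),1.2,.111),((572,122),.8,.099),((573,71),.8,.111),((735,154),.4,.099),((755,111),.4,.111),((281,233),1.6,.099),((245,202),1.6,.111)]
v,A=ang(c,[(cv(p),a,r) for p,a,r in M],cv((418,160)))
print((1.2-A)*80)
E
```

```text
fit [ 0.5353 -0.1636  0.2105  0.9988] rms mm 0.2693223909954687 ring 1.1781537678064078 radius 0.09721108111199304
1.747698575487373
```

```bash
python3 -m crank '[{"delta_rot":[0,0,0],"xyz":[-0.0005,-0.001,0],"fingers":1},{"delta_rot":[0,0,0],"xyz":[-0.0005,-0.0016,0],"fingers":1},{"delta_rot":[0,0,0],"xyz":[-0.0005,-0.0016,0],"fingers":1},{"delta_rot":[0,0,0],"xyz":[0,0.01,0],"fingers":1},{"delta_rot":[0,0,0],"xyz":[0,0.03,0],"fingers":1},{"delta_rot":[0,0,0],"xyz":[0,0.03,0],"fingers":1}]'
python3 - <<'E'
from h import *
c=cam('wrist');i=c['img'][:,:,::-1]
cv2.imwrite('pics/w7.png',cv2.resize(i[190:320,20:280],None,fx=3,fy=3,interpolation=cv2.INTER_CUBIC))
E
```

```text
t: 11.3
eef_pos: [0.4549, -0.1575, 0.097]
tool_rot: [-0.001, -0.112, 0.994, 0.001]
contact_force: [-0.0, -1.2, -0.3]
gripper_width: 0.002
grasp_force: 0.0
```

View pics/w7.png

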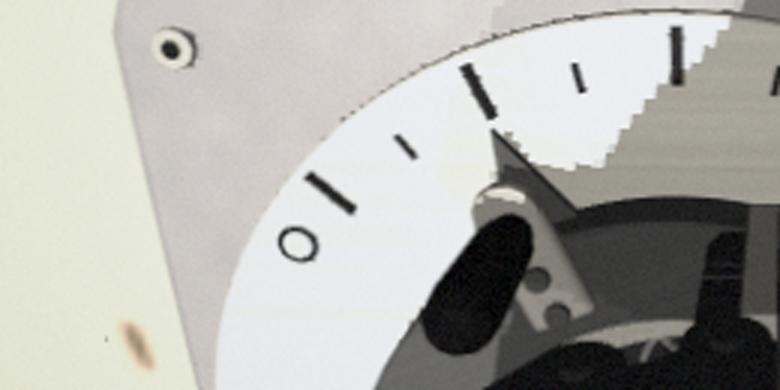

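The tip is at (494,129), right at the fourth mark's inner end (491,118). I'll check the number.

```bash
python3 - <<'E'
from ang import *
c=cam('wrist');cv=lambda p:((p[0]+.5)/3-.5+20,(p[1]+.5)/3-.5+190)
M=[((491,118),1.2,.099),((466,66),1.2,.111),((678,84),.8,.099),((677,27),.8,.111),((353,211),1.6,.099),((308,175),1.6,.111),((415,157),1.4,.099+.003),((580,92),1.0,.102)][:6]
v,A=ang(c,[(cv(p),a,r) for p,a,r in M],cv((494,129)))
print((1.2-A)*80)
E
```

```text
fit [ 0.5366 -0.1651  0.2093  1.0013] rms mm 0.14072979092875135 ring 1.1901473760417334 radius 0.09769402329346767
0.7882099166613266
```

Ring reads 1.19, which is on the mark within measurement error. Now I lift, cross over the handle and come down on the robot side of the clamp lever.

```bash
python3 -m crank '[{"delta_rot":[0,0,0],"xyz":[0,0.01,-0.04],"fingers":1},{"delta_rot":[0,0,0],"xyz":[0,0,-0.07],"fingers":1},{"delta_rot":[0,0,0],"xyz":[0,0,-0.07],"fingers":1},{"delta_rot":[0,0,0],"xyz":[-0.016,-0.17,-0.07],"fingers":1},{"delta_rot":[0,0,0],"xyz":[-0.016,-0.17,-0.07],"fingers":1},{"delta_rot":[0,0,0],"xyz":[-0.016,-0.17,-0.07],"fingers":1},{"delta_rot":[0,0,0],"xyz":[-0.016,-0.17,-0.07],"fingers":1},{"delta_rot":[0,0,0],"xyz":[-0.016,-0.17,-0.07],"fingers":1},{"delta_rot":[0,0,0],"xyz":[-0.016,-0.17,-0.07],"fingers":1},{"delta_rot":[0,0,0],"xyz":[-0.016,-0.17,-0.07],"fingers":1}]'
python3 - <<'E'
from h import *
c=cam('wrist','w8.png')
for k,z in dict(lever_handle=.1,clamp_end=.112,clamp_pivot=.1,pointer_tip=.073).items():
    for d in search_frame('wrist',k)[:2]: print(k,round(d['score'],2),np.round(d['pixel']),np.round(onz(c,d['pixel'],z),4))
# lever estimate: dark pixels near the pivot, projected at z=.112
g=c['img'].max(2);P=np.array([.555,-.265])
for r in (.045,.055,.060,.068):
    row=[]
    for a in range(-150,-29,5):
        q=proj(c,[P[0]+r*np.cos(np.radians(a)),P[1]+r*np.sin(np.radians(a)),.112]).round().astype(int)
        row.append(int(g[q[1],q[0]]) if 0<=q[0]<560 and 0<=q[1]<420 else -1)
    print(r,row)
E
```

```text
t: 12.4
eef_pos: [0.5083, -0.3208, 0.1667]
tool_rot: [-0.0, -0.111, 0.994, 0.001]
contact_force: [-0.2, 0.8, 0.1]
gripper_width: -0.0
grasp_force: 0.0
lever_handle 0.89 [437. 231.] [ 0.4851 -0.2047  0.1   ]
clamp_end 0.62 [335. 291.] [ 0.5458 -0.2713  0.112 ]
clamp_pivot 0.93 [444. 238.] [ 0.4898 -0.1971  0.1   ]
pointer_tip 0.65 [443. 229.] [ 0.4896 -0.183   0.073 ]
0.045 [165, 115, 111, 41, 140, 153, 49, 65, 64, 65, 49, 22, 19, 29, 32, 31, 34, 30, 32, 25, 14, 23, 9, 14, 11]
0.055 [118, 112, 41, 150, 155, 157, 66, 13, 14, 65, 64, 65, 64, 73, 12, 23, 15, 10, 12, 13, 24, 28, 28, 12, 29]
0.06 [119, 44, 137, 153, 153, 152, 157, 64, 63, 64, 39, 35, 19, 19, 19, 31, 12, 15, 23, 13, 4, 25, 79, 219, 137]
0.068 [108, 65, 135, 157, 154, 155, 156, 156, 156, 218, 13, 14, 20, 12, 24, 14, 18, 13, 13, 16, 17, 9, 16, 22, 219]
```

```bash
python3 -m crank '[{"delta_rot":[0,0,0],"xyz":[0.003,0,0.025],"fingers":1},{"delta_rot":[0,0,0],"xyz":[0.003,0,0.045],"fingers":1},{"delta_rot":[0,0,0],"xyz":[0.003,0,0.06],"fingers":1},{"delta_rot":[0,0,0],"xyz":[0.003,0,0.068],"fingers":1},{"delta_rot":[0,0,0],"xyz":[0.003,0,0.068],"fingers":1}]'
```

```text
t: 13.15
eef_pos: [0.5053, -0.3224, 0.0984]
tool_rot: [-0.001, -0.111, 0.994, 0.0]
contact_force: [0.4, -0.8, 0.8]
gripper_width: 0.001
grasp_force: 0.0
```

```bash
python3 -m crank '[{"delta_rot":[0,0,0],"xyz":[-0.01,0,0],"fingers":1},{"delta_rot":[0,0,0],"xyz":[-0.016,0,0],"fingers":1},{"delta_rot":[0,0,0],"xyz":[-0.021,-0.001,0],"fingers":1},{"delta_rot":[0,0,-4],"xyz":[-0.027,-0.003,0],"fingers":1},{"delta_rot":[0,0,-8],"xyz":[-0.033,-0.005,0],"fingers":1},{"delta_rot":[0,0,-12],"xyz":[-0.039,-0.007,0],"fingers":1},{"delta_rot":[0,0,-16],"xyz":[-0.045,-0.008,0],"fingers":1},{"delta_rot":[0,0,-19],"xyz":[-0.051,-0.009,0],"fingers":1},{"delta_rot":[0,0,-22],"xyz":[-0.057,-0.009,0],"fingers":1},{"delta_rot":[0,0,-25],"xyz":[-0.062,-0.0085,0],"fingers":1}]'
```

```text
t: 14.15
eef_pos: [0.5682, -0.3211, 0.1004]
tool_rot: [-0.0, -0.323, 0.946, -0.002]
contact_force: [-3.1, -7.4, 0.4]
gripper_width: -0.0
grasp_force: 3.2
```

```bash
python3 -m crank '[{"delta_rot":[0,0,0],"xyz":[-0.002,0,0],"fingers":1},{"delta_rot":[0,0,0],"xyz":[-0.004,0,0],"fingers":1},{"delta_rot":[0,0,0],"xyz":[-0.004,0,0],"fingers":1}]'
python3 - <<'E'
from h import *
for n in ('top','wrist'):
    c=cam(n,n+'9.png');g=c['img'].max(2)
    P=np.array([.555,-.265])
    for r in (.03,.045,.058):
        row=[]
        for a in range(-130,-9,5):
            q=proj(c,[P[0]+r*np.cos(np.radians(a)),P[1]+r*np.sin(np.radians(a)),.112]).round().astype(int)
            row.append(int(g[q[1],q[0]]) if 0<=q[0]<560 and 0<=q[1]<420 else -1)
        print(n,r,row)
E
```

```text
t: 14.45
eef_pos: [0.5717, -0.3177, 0.1004]
tool_rot: [0.0, -0.322, 0.947, -0.002]
contact_force: [-2.3, -5.7, 1.5]
gripper_width: -0.002
grasp_force: 2.2
top 0.03 [70, 70, 68, 69, 68, 67, 55, 56, 71, 130, 136, 134, 129, 127, 124, 124, 120, 117, 112, 112, 105, 104, 93, 88, 81]
top 0.045 [72, 71, 71, 70, 72, 65, 62, 57, 133, 145, 143, 138, 138, 136, 133, 128, 126, 122, 116, 114, 102, 100, 93, 75, 119]
top 0.058 [150, 83, 69, 71, 77, 72, 59, 77, 150, 151, 149, 146, 145, 142, 139, 135, 130, 128, 118, 110, 105, 92, 80, 165, 161]
wrist 0.03 [58, 54, 56, 54, 51, 53, 54, 57, 62, 94, 99, 9, 14, 15, 11, 16, 15, 25, 15, 6, 20, 19, 16, 20, 15]
wrist 0.045 [133, 103, 103, 90, 49, 47, 47, 49, 49, 50, 23, 12, 22, 15, 7, 17, 18, 21, 15, 20, 9, 19, 19, 17, 15]
wrist 0.058 [100, 51, 48, 49, 48, 138, 157, 157, 160, 66, 15, 18, 64, 111, 11, 13, 14, 19, 27, 12, 165, 170, 148, 18, 15]
```

```bash
python3 -m crank '[{"delta_rot":[0,0,0],"xyz":[-0.002,0,0],"fingers":1},{"delta_rot":[0,0,0],"xyz":[-0.004,0,0],"fingers":1},{"delta_rot":[0,0,0],"xyz":[-0.004,0,0],"fingers":1}]'
python3 -m crank '[{"delta_rot":[0,0,0],"xyz":[-0.002,0,0],"fingers":1},{"delta_rot":[0,0,0],"xyz":[-0.004,0,0],"fingers":1},{"delta_rot":[0,0,0],"xyz":[-0.004,0,0],"fingers":1}]'
```

```text
t: 14.85
eef_pos: [0.5748, -0.3156, 0.1003]
tool_rot: [0.0, -0.322, 0.947, -0.002]
contact_force: [-0.7, -5.3, 0.5]
gripper_width: -0.001
grasp_force: 2.3
t: 15.15
eef_pos: [0.5759, -0.3148, 0.1002]
tool_rot: [-0.002, -0.321, 0.947, -0.002]
contact_force: [-6.2, -8.2, 2.5]
gripper_width: -0.002
grasp_force: 5.0
```

```bash
python3 -m crank '[{"delta_rot":[0,0,0],"xyz":[-0.002,0,0],"fingers":1},{"delta_rot":[0,0,0],"xyz":[-0.004,0,0],"fingers":1},{"delta_rot":[0,0,0],"xyz":[-0.004,0,0],"fingers":1}]'
python3 - <<'E'
from h import *
print(telemetry.get_obs()['eef_pos'])
E
```

```text
t: 15.45
eef_pos: [0.5761, -0.3147, 0.1002]
tool_rot: [-0.004, -0.32, 0.947, -0.002]
contact_force: [-12.2, -10.6, 5.6]
gripper_width: -0.002
grasp_force: 8.4
[ 0.57609888 -0.31470974  0.10015209]
```

The lever is hard on the clamped stop: no further travel at 17 N, with the force along the lever normal. I retreat to the earlier viewing pose to compare.

```bash
python3 -m crank '[{"delta_rot":[0,0,0],"xyz":[0.015,0,0],"fingers":1},{"delta_rot":[0,0,0],"xyz":[0.035,0,0],"fingers":1},{"delta_rot":[0,0,0],"xyz":[0.035,0,-0.05],"fingers":1},{"delta_rot":[0,0,0],"xyz":[0.035,0,-0.1],"fingers":1},{"delta_rot":[0,0,8],"xyz":[0.035,0,-0.15],"fingers":1},{"delta_rot":[0,0,37.7],"xyz":[-0.114,0.245,-0.18],"fingers":1},{"delta_rot":[0,0,37.7],"xyz":[-0.114,0.245,-0.18],"fingers":1},{"delta_rot":[0,0,37.7],"xyz":[-0.114,0.245,-0.18],"fingers":1},{"delta_rot":[0,0,37.7],"xyz":[-0.114,0.245,-0.18],"fingers":1},{"delta_rot":[0,0,37.7],"xyz":[-0.114,0.245,-0.18],"fingers":1}]'
python3 -m crank '[{"delta_rot":[0,0,0],"xyz":[0,0,0],"fingers":1},{"delta_rot":[0,0,0],"xyz":[0,0.001,0],"fingers":1},{"delta_rot":[0,0,0],"xyz":[0,0.001,0],"fingers":1},{"delta_rot":[0,0,0],"xyz":[0,0.001,0],"fingers":1}]'
python3 - <<'E'
from h import *
c=cam('wrist','w10.png');g=c['img'].max(2)
print(c['origin'])
g0=cv2.imread('pics/w1.png').max(2)
c0=dict(c);c0['origin']=[0.44069431,-0.0477736,0.42279096]
P=np.array([.555,-.265])
for nm,cc,gg in(('before',c0,g0),('now',c,g)):
  for r in (.045,.055,.062):
    row=[]
    for a in range(-80,-19,4):
        q=proj(cc,[P[0]+r*np.cos(np.radians(a)),P[1]+r*np.sin(np.radians(a)),.115]).round().astype(int)
        row.append(int(gg[q[1],q[0]]))
    print(nm,r,row)
# pointer: angular darkness profile at several radii at z=.073 about fitted centre (ring angle)
C=np.array([.5358,-.164]);G=cv2.cvtColor(c['img'],cv2.COLOR_RGB2GRAY)
A=np.arange(1.0,1.41,.02);print(np.round(A,2))
for r,z in((.088,.073),(.092,.073),(.095,.073),(.101,.069),(.106,.069),(.109,.069)):
    t=np.pi+.21+A-.8
    q=np.array([proj(c,[C[0]+r*np.cos(x),C[1]+r*np.sin(x),z]) for x in t],np.float32)
    print(r,cv2.remap(G,q[None,:,0],q[None,:,1],cv2.INTER_LINEAR)[0])
E
```

```text
t: 16.45
eef_pos: [0.5254, -0.0859, 0.2752]
tool_rot: [0.0, 0.001, 1.0, 0.0]
contact_force: [0.8, 0.2, 0.9]
gripper_width: -0.005
grasp_force: 0.0
t: 16.85
eef_pos: [0.5259, -0.0885, 0.2746]
tool_rot: [-0.0, 0.001, 1.0, -0.0]
contact_force: [-1.0, 0.0, -0.4]
gripper_width: 0.003
grasp_force: 0.0
[ 0.44517146 -0.08837491  0.41637672]
before 0.045 [219, 218, 219, 219, 220, 133, 33, 58, 32, 23, 207, 221, 220, 220, 218, 221]
before 0.055 [219, 219, 218, 220, 218, 220, 31, 60, 31, 137, 220, 220, 219, 220, 221, 221]
before 0.062 [218, 218, 218, 218, 220, 220, 31, 51, 25, 220, 220, 220, 220, 220, 219, 220]
now 0.045 [221, 220, 222, 223, 221, 222, 153, 31, 67, 44, 25, 219, 224, 222, 223, 223]
now 0.055 [221, 222, 224, 222, 223, 222, 222, 29, 65, 34, 65, 224, 223, 222, 221, 223]
now 0.062 [221, 222, 221, 224, 221, 221, 221, 31, 34, 27, 221, 222, 222, 224, 224, 223]
[1.   1.02 1.04 1.06 1.08 1.1  1.12 1.14 1.16 1.18 1.2  1.22 1.24 1.26
 1.28 1.3  1.32 1.34 1.36 1.38 1.4 ]
0.088 [225 225 224 223 225 225 225 200 102 173 224 210 130  10   3  14  22  30
  57  52  48]
0.092 [224 224 224 224 224 224 225 223 193 103 110 165 213 216 208 138  56  24
  34  44  46]
0.095 [224 224 224 223 223 223 223 223 225 187 148 223 224 224 224 224 221 209
 189 131 179]
0.101 [119 220 224 224 224 223 223 225 222 159  58 217 224 224 223 223 223 224
 224 216 111]
0.106 [221 224 225 224 224 223 224 223 223 175  56 211 223 225 224 224 224 224
 223 225 224]
0.109 [223 224 224 223 224 224 223 224 223 184  62 223 223 224 223 223 223 224
 223 222 223]
```

Clamp is at (or just past) its original clamped angle. The pointer tip reads 1.194 against the mark at 1.197, and the arm is clear of everything.

```bash
python3 -c "
from h import *
print(job.hand_in())"
```

```text
the job is handed in; nothing more can be done
None
```

Job handed in, result not yet known: the ring pointer stands at the fourth long mark (1.19 against 1.20 rad), the clamp lever is back on its clamped stop, nothing else was touched, and the robot is clear after about 17 s.

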